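Change the fume extractor over to its other inlet

ROBOT

A 7-joint arm with a two-finger parallel gripper is mounted at the origin on a cart in front of the work surface, level with it; the furniture and walls round the work are solid. World frame = base frame: x ahead of the robot, y to its left, z up, the work surface at z = 0. Lengths are in m, angles in rad, forces in N, time in s.
With the tool pointing down it reaches from about 0.4 to 0.875 m from the base axis. Payload 6.5 kg.
Tool frame: the origin (TCP) lies at the very end of the fingers, on their centre line; the grasp point (between the pads) lies 19 mm behind it; z points along the fingers, y is the direction in which the jaws open and shut (so a half turn about z gives the same grasp; the last joint's range is limited). The gripper opens to 88 mm and grips with 3 to 60 N. Pads are 18 mm wide; open, the fingers measure 123 mm over their backs; the gripper's body (75 mm by 187 mm) begins 45 mm behind the grasp point.
Start: joints at [1.098, 0.536, -0.004, 1.538, 0.003, 1.067, -0.071], TCP at [0.257, -0.597, 0.239] pointing down, gripper open.
Joint ranges: [-2.7, 2.7], [-0.37, 2.16], [-1.27, 1.26], [0.24, 2.4], [-1.31, 4.45], [0.19, 1.91], [-2.76, 2.76]. Speed limits (rad/s): [2.39, 2.39, 3.14, 3.14, 3.14, 3.14, 3.14].

INTERFACE

Orientations are given as a rotation vector (axis times angle).
In Python, from workcell import * gives the robot as it stands. The module is installed in compiled form; this text tells all that it offers.
- The arm moves only by the shell command python3 -m pendant 'ROWS' [OPENING] [FORCE]. ROWS is JSON, a list of rows, each an object of numbers: "dx", "dy", "dz": the shift along the tool's x, y, z in mm; "turn": the turn about the tool's z in rad. A call has 1 to 5 rows; each row shifts and turns the commanded pose from where the row before left it, along the tool's axes as they then stand; what a row does not reach is not made up. A row lasts 1/8 s, in which the tool goes at most 62.5 mm and 10.7 degrees, less where a joint would pass 70% of its speed; a pose out of reach is approached as far as the arm can. A call with a gripper value outside its range is refused whole. OPENING is the finger opening in mm, from 0 to 88.1, set as the call begins (- or left out, the last holds). The fingers move at their own pace and stop on an object; FORCE is the grip in N (left out, the last holds). Time passes only in rows, so rows that do not move let the fingers close. It gives the time, the measured TCP pose, the force and the opening at its end, in the units of the state.
- sense(): the state, without advancing time (a new reading comes with each control period).
- read_camera(name): name is "scene" or "top" or "wrist"; returns a dict with "image" (420x560x3 uint8, red, green, blue), "fov_y" (degrees; the focal length in pixels is half the picture's height over the tangent of half this angle, whatever the lens; pixels are square), "cx", "cy" (the principal point, pixels), "R" (3x3) and "t" (3): a world point X has camera coordinates R X + t; the wrist camera has in their place "mount" (4x4, takes a point from camera to tool coordinates, whose origin is the TCP and whose axes are the flange's). Camera axes: x right, y down, z forward; pixel columns grow to the right and rows downward; lengths in m; the calibration is good to about 2 mm. The wrist camera is an equidistant fisheye: a pixel r from the principal point sees the ray r / f radians off the axis. A picture is of the moment at which its call begins: read the wrist's pose just before it. There is no depth.
- close_job(): hands the job in, once; it reports no verdict.
The state is a dict: "clock": time; "q": joint angles; "qvel": joint speeds; "tau": joint torques, N m; "eef_pos": TCP position; "eef_rot": TCP orientation; "contact_force": force on the tool from outside, world axes, zero at the start; "torque": the same for the moment, N m; "grip_width": finger opening in m.
Only numpy, scipy, OpenCV 4.12 (cv2) and the standard library are available. Lean on these libraries where they do the work, as an engineer would, in place of code of your own. Each camera call takes 0.05 s, during which the arm holds its last target. There are 200 camera calls.

TASK

The bench fume extractor has two inlets, each with a stiff slide gate; one gate is shut, the other stands open. Change over to the shut one: pull its blade up to half open, so that the long line scribed across the blade is level with the top edge of the gate frame, and then push the other gate fully down shut. Keep to that order, because the running fan must never have both inlets shut, and leave the solder spool, the flux bottle and the screw jar beside it where they are.

Things in the scene. Friction and masses are not known exactly. Their poses are not given: they have to be found in the camera images.
- gate_a (a joint): Opening of the gate that starts shut (to be set half open), m: 0 = blade fully down, 0.040 = half open, 0.080 = fully open. The blade slides straight up and down and stays where it is left; sliding friction about 9 N either way, blade 0.16 kg. The two gates look alike; either may be the left one.
- gate_a_pull (a point): Middle of the upright black pull on top of blade a: block 15 mm thick (x), 72 wide (y), 42 high, from 22 mm below this point to 20 above. Under it a bar 18 x 92 x 10 mm, which rests on the gate frame at opening 0; this point is then 180 mm above the bench, and it rises with the blade. x runs along the duct toward the cabinet, y across it, z up.
- gate_b (a joint): Opening of the gate that starts open (to be shut), m: same as gate_a, 0 = fully down.
- gate_b_pull (a point): The same point on the pull of blade b; same shape and axes.
- inlet_a: Fixed inlet that carries gate a; origin on the bench below the blade. Aluminium gate frame 20 mm thick (x), 112 wide (y), top edge 150 mm up; the steel blade in it is 3 mm thick, 92 wide, with dark lines across both faces 20, 40 (the long one) and 60 mm below the pull's bar. Black flared intake in front, 124 mm across, reaching 95 mm out to -x; duct axis 88 mm up.
- inlet_b: Fixed inlet that carries gate b; same shape and axes as inlet_a.
- extractor: Grey filter cabinet 170 x 300 x 168 mm, fixed; origin under its centre, x away from the intakes. The gates stand 170 mm in front of its centre (at -x), 80 mm to either side.
- spool: Bystander: white spool of solder wire, 56 mm across, 36 mm high, on the bench; origin under its centre.
- flux: Bystander: flux bottle, 36 mm across, 92 mm high, upright; origin under its centre.
- jar: Bystander: screw jar with black lid, 43 mm across, 46 mm high; origin under its centre.

How it is judged:
By the outcome, as a careful person would: the job done as asked, in the order asked, and still so for the second after the job is handed in, with the robot touching nothing.
It also fails if it takes over 54 s, if anything falls off the work surface, if the arm or the gripper's body presses on something with over 40 N, if the wrist force passes 120 N, or if a joint passes its speed limit or range.

## Working session

There is one attempt and no reset: what is moved stays moved. The work goes in short steps, Python scripts to look and compute and a shell command to move; the robot and the scene stay as the last step left them, time stands still between calls to the robot, and variables do not carry over. Pictures are saved under pics/ and viewed, about 8 in all and at most 12, crops included, and the job is handed in when it is done.

```bash
mkdir -p pics; python3 - <<'E'
from workcell import *
import cv2,numpy as np
s=sense();print(s)
ims=[]
for n in("scene","top"):
    c=read_camera(n);cv2.imwrite(f"pics/{n}0.png",c["image"][:,:,::-1]);print(n,c["fov_y"],c["cx"],c["cy"],c["R"],c["t"])
E
```

```text
{'clock': 0.0, 'q': array([ 1.0977914 ,  0.53715679, -0.00442761,  1.53889195,  0.00257784,
        1.06731298, -0.07121518]), 'qvel': array([ 2.72188966e-04, -5.42338590e-04,  1.03836342e-03,  9.80782777e-04,
       -2.65218507e-05,  6.85615000e-04,  1.46685858e-04]), 'tau': array([-1.27870107e-04, -5.70990872e+01,  9.90590081e-01, -2.51612270e+01,
       -5.61907876e-02,  1.77577673e-02,  1.72684545e-04]), 'eef_pos': array([ 0.25692174, -0.59637837,  0.23783792]), 'eef_rot': array([-3.07515195e+00, -6.34323459e-01,  7.35907800e-04]), 'contact_force': array([0.84190865, 0.40953231, 0.4156662 ]), 'torque': array([-0.0205261 ,  0.0040664 , -0.02539541]), 'grip_width': 0.0881934604916835}
scene 55.716709066664336 286.72300403506216 212.51661929049646 [[-0.70095933 -0.71319942 -0.00161694]
 [-0.48542173  0.47874935 -0.73154959]
 [ 0.52251485 -0.51200161 -0.68178632]] [0.36489705 0.37519321 0.76093072]
top 56.34034141139516 279.465709381731 219.02512850609904 [[ 0.02169979 -0.9994467  -0.02520741]
 [-0.98209258 -0.01658978 -0.18766709]
 [ 0.18714507  0.02882834 -0.98190919]] [-0.04275057  0.54348708  0.97838006]
```

View pics/scene0.png

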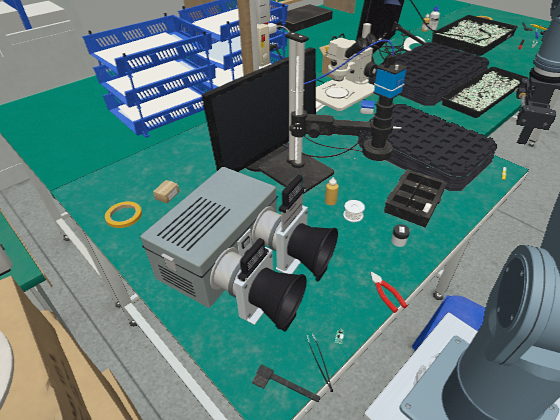

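View pics/top0.png

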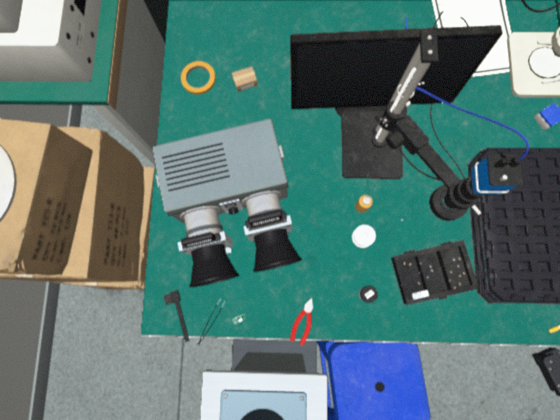

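```bash
python3 - <<'E'
import cv2,numpy as np
a=cv2.imread("pics/scene0.png")[160:340,200:350];b=cv2.imread("pics/top0.png")[190:290,160:310]
a=cv2.resize(a,None,fx=3,fy=3,interpolation=2)[:,:];b=cv2.resize(b,None,fx=2.3,fy=2.3,interpolation=2)
o=np.zeros((540,800,3),np.uint8);o[:,:450]=a;o[:b.shape[0],455:800]=b[:,:345];cv2.imwrite("pics/c1.png",o)
E
```

```text
(no output)
```

View pics/c1.png

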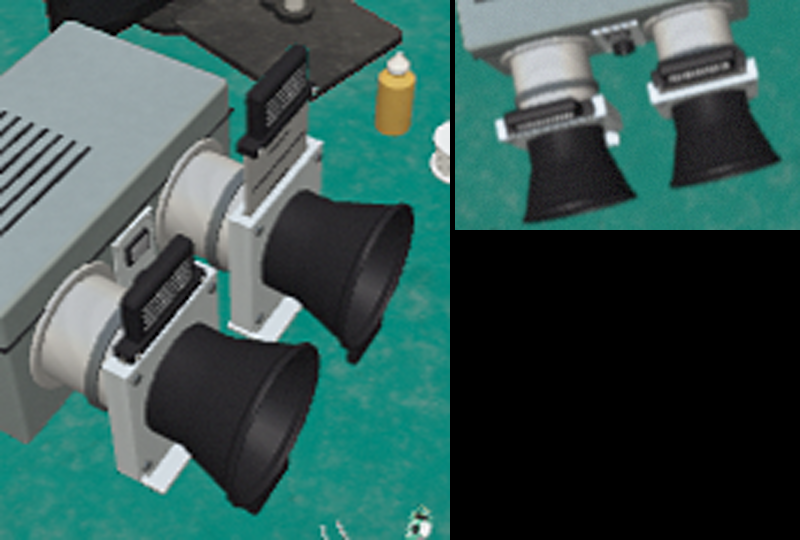

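```bash
cat > h.py <<'E'
import numpy as np
from workcell import *
CAL={}
def cal(n):
    if n not in CAL: CAL[n]=read_camera(n)
    return CAL[n]
def ray(n,u,v):
    c=cal(n);f=210/np.tan(np.radians(c["fov_y"]/2));R=np.array(c["R"]);t=np.array(c["t"])
    return -R.T@t, R.T@np.array([(u-c["cx"])/f,(v-c["cy"])/f,1])
def onz(n,u,v,z):
    o,d=ray(n,u,v);return o+d*(z-o[2])/d[2]
E
python3 - <<'E'
from h import *
np.set_printoptions(precision=4,suppress=True)
P=[onz("top",u,v,.168) for u,v in [(153,147),(271,121),(288,184),(166,215)]]
print(P)
a=P[0]-P[1];print(np.degrees(np.arctan2(-a[0],a[1])));a=P[3]-P[2];print(np.degrees(np.arctan2(-a[0],a[1])))
c=sum(P)/4;print("cab",c)
print("a",onz("top",199.1,240.4,.195),onz("scene",253.3,256.7,.18),"b",onz("top",265.2,218.3,.275),onz("scene",292.7,192.7,.26))
for n in("flux",(363,204)),: print(onz("top",*n[1],.09))
print("spool",onz("top",364,236,.036),"jar",onz("top",369,294,.046))
E
```

```text
[array([0.6946, 0.275 , 0.168 ]), array([ 0.7649, -0.0097,  0.168 ]), array([ 0.6064, -0.054 ,  0.168 ]), array([0.527 , 0.2304, 0.168 ])]
13.865199161701137
15.591397336824159
cab [0.6482 0.1104 0.168 ]
a [0.465  0.1424 0.195 ] [0.4647 0.1494 0.18  ] b [ 0.5025 -0.0096  0.275 ] [0.4839 0.018  0.26  ]
[ 0.579  -0.2438  0.09  ]
spool [ 0.5054 -0.2549  0.036 ] jar [ 0.3559 -0.2629  0.046 ]
```

```bash
python3 -m pendant '[{"dz":-33,"dy":-50},{"dz":-33,"dy":-50},{"dz":-34,"dy":-50},{"dx":49,"dy":-2.4,"turn":-0.095},{"dx":49,"dy":-2.4,"turn":-0.095}]' 50
python3 -m pendant '[{"dx":49,"dy":-2.4,"turn":-0.095},{"dx":49,"dy":-2.4,"turn":-0.095},{"dx":49,"dy":-2.4,"turn":-0.095},{"dx":49,"dy":-2.4,"turn":-0.095},{"dx":49,"dy":-2.4,"turn":-0.095}]'
python3 -m pendant '[{"dx":49,"dy":-2.4,"turn":-0.095},{"dx":49,"dy":-2.4,"turn":-0.095},{"dx":49,"dy":-2.4,"turn":-0.095},{"dx":49,"dy":-2.4,"turn":-0.095},{"dx":49,"dy":-2.4,"turn":-0.095}]'
```

```text
invalid input at $[0]: expected keys dx, dy, dz, turn
invalid input at $[0]: expected keys dx, dy, dz, turn
invalid input at $[0]: expected keys dx, dy, dz, turn
```

All keys are needed in each row.

```bash
python3 -m pendant '[{"dx":0,"dy":-50,"dz":-33,"turn":0},{"dx":0,"dy":-50,"dz":-33,"turn":0},{"dx":0,"dy":-50,"dz":-34,"turn":0},{"dx":49,"dy":-2.4,"dz":0,"turn":-0.095},{"dx":49,"dy":-2.4,"dz":0,"turn":-0.095}]' 50
python3 -m pendant '[{"dx":49,"dy":-2.4,"dz":0,"turn":-0.095},{"dx":49,"dy":-2.4,"dz":0,"turn":-0.095},{"dx":49,"dy":-2.4,"dz":0,"turn":-0.095},{"dx":49,"dy":-2.4,"dz":0,"turn":-0.095},{"dx":49,"dy":-2.4,"dz":0,"turn":-0.095}]'
```

```text
clock: 0.82
eef_pos: [0.2843, -0.4114, 0.3396]
eef_rot: [3.0, 0.925, 0.001]
contact_force: [0.3, 0.1, -0.6]
grip_width: 0.0501
clock: 1.45
eef_pos: [0.4475, -0.2303, 0.3387]
eef_rot: [2.699, 1.608, 0.0]
contact_force: [1.2, -0.5, 0.6]
grip_width: 0.0496
```

```bash
python3 -m pendant '[{"dx":49,"dy":-2.4,"dz":0,"turn":-0.095},{"dx":49,"dy":-2.4,"dz":0,"turn":-0.095},{"dx":49,"dy":-2.4,"dz":0,"turn":-0.095},{"dx":49,"dy":-2.4,"dz":0,"turn":-0.095},{"dx":49,"dy":-2.4,"dz":0,"turn":-0.095}]'
python3 -m pendant '[{"dx":49,"dy":-2.4,"dz":0,"turn":-0.095},{"dx":49,"dy":-2.4,"dz":0,"turn":-0.095},{"dx":20,"dy":-2.4,"dz":0,"turn":-0.075},{"dx":0,"dy":0,"dz":0,"turn":0},{"dx":0,"dy":0,"dz":0,"turn":0}]'
python3 - <<'E'
from h import *
import cv2
s=sense();c=read_camera("wrist");cv2.imwrite("pics/w1.png",c["image"][:,:,::-1])
print(s["clock"],s["eef_pos"],s["eef_rot"],c["fov_y"],c["cx"],c["cy"]);print(np.round(c["mount"],4))
E
```

```text
clock: 2.08
eef_pos: [0.5093, 0.0048, 0.3386]
eef_rot: [2.245, 2.198, 0.0]
contact_force: [-0.5, 0.2, 0.6]
grip_width: 0.0501
clock: 2.7
eef_pos: [0.4969, 0.1182, 0.3385]
eef_rot: [1.943, 2.468, -0.002]
contact_force: [-0.4, -0.3, 1.1]
grip_width: 0.0498
2.7 [0.4969338  0.11818653 0.33852392] [ 1.94285761e+00  2.46796721e+00 -1.52922798e-03] 65.70646984690485 280.3634925867863 207.5906903396024
[[ 1.000e-04 -9.546e-01 -2.979e-01  7.770e-02]
 [ 1.000e+00  2.000e-04 -0.000e+00 -2.000e-04]
 [ 1.000e-04 -2.979e-01  9.546e-01 -1.458e-01]
 [ 0.000e+00  0.000e+00  0.000e+00  1.000e+00]]
```

View pics/w1.png

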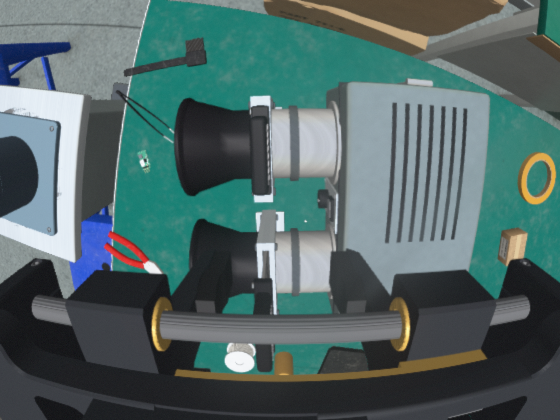

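```bash
python3 - <<'E'
import cv2
a=cv2.imread("pics/w1.png")[85:325,190:350]
cv2.imwrite("pics/c2.png",cv2.resize(a,None,fx=2.5,fy=2.5,interpolation=2))
E
```

```text
(no output)
```

View pics/c2.png

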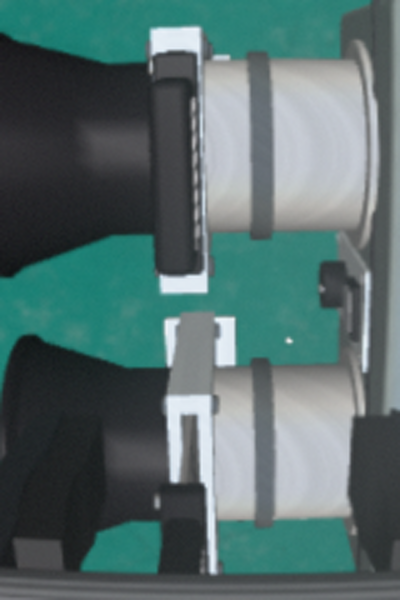

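```bash
cat >> h.py <<'E'
from scipy.spatial.transform import Rotation as Ro
WM=np.array([[0,-.9546,-.2979,.0777],[1,0,0,-.0002],[0,-.2979,.9546,-.1458]])
def wz(s,u,v,z):
    f=210/np.tan(np.radians(65.70646984690485/2));du,dv=u-280.363,v-207.591;r=np.hypot(du,dv);th=r/f
    d=np.array([np.sin(th)*du/r,np.sin(th)*dv/r,np.cos(th)])
    R=Ro.from_rotvec(s["eef_rot"]).as_matrix();o=R@WM[:,3]+s["eef_pos"];d=R@WM[:,:3]@d
    return o+d*(z-o[2])/d[2]
def tool(s,dw): return Ro.from_rotvec(s["eef_rot"]).as_matrix().T@np.array(dw)*1000
E
python3 - <<'E'
from h import *
np.set_printoptions(precision=4,suppress=True)
s=sense()
f=lambda x,y,z:wz(s,190+x/2.5,85+y/2.5,z)
p,q=f(173,80,.2),f(176,271,.2);print(p,q,np.linalg.norm(p-q));d=p-q;print("yaw",np.degrees(np.arctan2(-d[0],d[1])))
m=(p+q)/2;print(m,"frame",f(176.5,28,.15))
R=Ro.from_rotvec(s["eef_rot"]).as_matrix();print("tool y deg",np.degrees(np.arctan2(R[1,1],R[0,1])))
print(tool(s,m-s["eef_pos"]))
E
```

```text
[0.4623 0.1827 0.2   ] [0.4786 0.1161 0.2   ] 0.06858262127895104
yaw 13.747569226858031
[0.4705 0.1494 0.2   ] frame [0.4559 0.2019 0.15  ]
tool y deg 13.565321112635683
[ 36.72   -18.3816 138.4942]
```

```bash
python3 -m pendant '[{"dx":35.5,"dy":-18,"dz":0,"turn":0},{"dx":0,"dy":0,"dz":45,"turn":0},{"dx":0,"dy":0,"dz":45,"turn":0},{"dx":0,"dy":0,"dz":20,"turn":0},{"dx":0,"dy":0,"dz":0,"turn":0}]'
python3 -m pendant '[{"dx":0,"dy":0,"dz":20,"turn":0},{"dx":0,"dy":0,"dz":20,"turn":0},{"dx":0,"dy":0,"dz":15,"turn":0},{"dx":0,"dy":0,"dz":7,"turn":0},{"dx":0,"dy":0,"dz":0,"turn":0}]'
python3 - <<'E'
from h import *
import cv2
s=sense();a=read_camera("wrist")["image"];b=read_camera("scene")["image"]
print(s["eef_pos"],s["contact_force"])
o=np.zeros((560,800,3),np.uint8);o[:300,:400]=cv2.resize(a,(400,300));o[:450,400:]=cv2.resize(b[170:320,190:323],(400,450))
cv2.imwrite("pics/c3.png",o[:450,:,::-1])
E
```

```text
clock: 3.38
eef_pos: [0.47, 0.1487, 0.2274]
eef_rot: [-1.941, -2.468, 0.004]
contact_force: [0.6, -0.8, -0.1]
grip_width: 0.0496
clock: 4.0
eef_pos: [0.4706, 0.1505, 0.1668]
eef_rot: [1.939, 2.472, -0.0]
contact_force: [0.1, -0.0, 0.1]
grip_width: 0.05
[0.47064194 0.1504844  0.1668303 ] [ 0.0773956  -0.02908092  0.07946397]
```

View pics/c3.png

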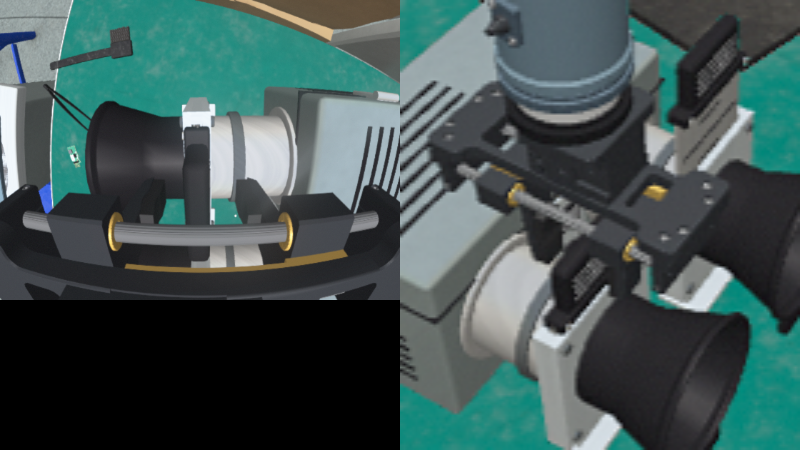

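```bash
python3 -m pendant '[{"dx":0,"dy":0,"dz":0,"turn":0},{"dx":0,"dy":0,"dz":0,"turn":0},{"dx":0,"dy":0,"dz":0,"turn":0},{"dx":0,"dy":0,"dz":0,"turn":0},{"dx":0,"dy":0,"dz":0,"turn":0}]' 0 45
```

```text
clock: 4.72
eef_pos: [0.4689, 0.1502, 0.1664]
eef_rot: [-1.936, -2.472, 0.005]
contact_force: [-5.3, -0.8, 4.4]
grip_width: 0.0147
```

```bash
python3 -m pendant '[{"dx":0,"dy":-1.5,"dz":0,"turn":0},{"dx":0,"dy":0,"dz":-10,"turn":0},{"dx":0,"dy":0,"dz":-10,"turn":0},{"dx":0,"dy":0,"dz":-10,"turn":0},{"dx":0,"dy":0,"dz":0,"turn":0}]'
python3 -m pendant '[{"dx":0,"dy":0,"dz":-5,"turn":0},{"dx":0,"dy":0,"dz":-5,"turn":0},{"dx":0,"dy":0,"dz":0,"turn":0},{"dx":0,"dy":0,"dz":0,"turn":0}]'
```

```text
clock: 5.35
eef_pos: [0.4689, 0.1502, 0.1982]
eef_rot: [1.938, 2.472, -0.001]
contact_force: [-4.6, -1.7, 8.0]
grip_width: 0.0148
clock: 5.85
eef_pos: [0.4689, 0.1502, 0.2071]
eef_rot: [1.938, 2.472, -0.001]
contact_force: [-1.7, -0.6, 1.1]
grip_width: 0.0148
```

```bash
python3 - <<'E'
from h import *
import cv2
b=read_camera("scene")["image"]
cv2.imwrite("pics/s2.png",b[:,:,::-1])
cv2.imwrite("pics/c4.png",cv2.resize(b[180:300,220:340],(720,600)if 0 else (600,600),interpolation=2)[:,:,::-1])
E
```

```text
(no output)
```

View pics/c4.png

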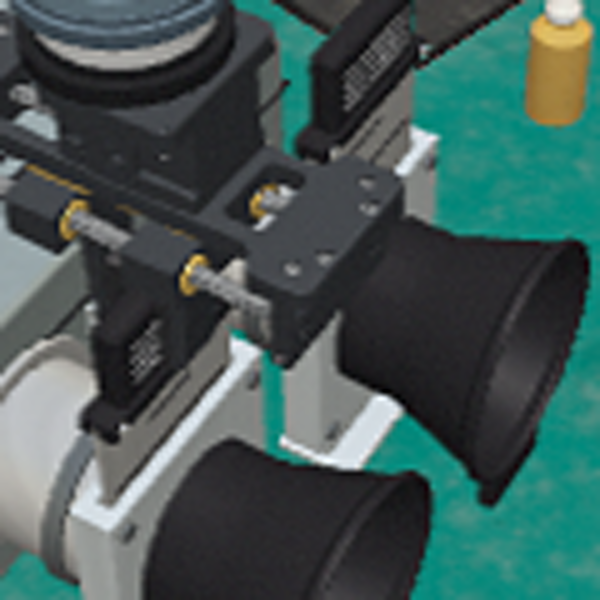

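```bash
python3 -m pendant '[{"dx":0,"dy":0,"dz":0,"turn":0},{"dx":0,"dy":0,"dz":0,"turn":0},{"dx":0,"dy":0,"dz":-40,"turn":0},{"dx":0,"dy":0,"dz":-45,"turn":0},{"dx":0,"dy":0,"dz":-45,"turn":0}]' 50
python3 -m pendant '[{"dx":-55,"dy":0,"dz":0,"turn":0},{"dx":-55,"dy":0,"dz":0,"turn":0},{"dx":-50,"dy":0,"dz":0,"turn":0},{"dx":0,"dy":0,"dz":0,"turn":0},{"dx":0,"dy":0,"dz":0,"turn":0}]'
python3 - <<'E'
from h import *
import cv2
s=sense();print(s["eef_pos"],s["contact_force"]);b=read_camera("scene")["image"];a=read_camera("wrist")["image"]
cv2.imwrite("pics/s3.png",b[:,:,::-1]);cv2.imwrite("pics/w3.png",a[:,:,::-1])
o=np.zeros((600,800,3),np.uint8);o[:,:450]=cv2.resize(b[225:325,225:300],(450,600),interpolation=2);o[:500,450:]=cv2.resize(a[20:270,180:355],(350,500))
cv2.imwrite("pics/c5.png",o[:,:,::-1])
E
```

```text
clock: 6.52
eef_pos: [0.4692, 0.1503, 0.3383]
eef_rot: [1.938, 2.472, 0.001]
contact_force: [-0.3, -0.0, 0.4]
grip_width: 0.0499
clock: 7.15
eef_pos: [0.5073, -0.0044, 0.3369]
eef_rot: [-1.938, -2.473, -0.001]
contact_force: [-0.3, -0.0, 0.0]
grip_width: 0.0499
[ 0.50727248 -0.00435517  0.33685626] [-0.25432177 -0.02451418  0.01939259]
```

View pics/c5.png

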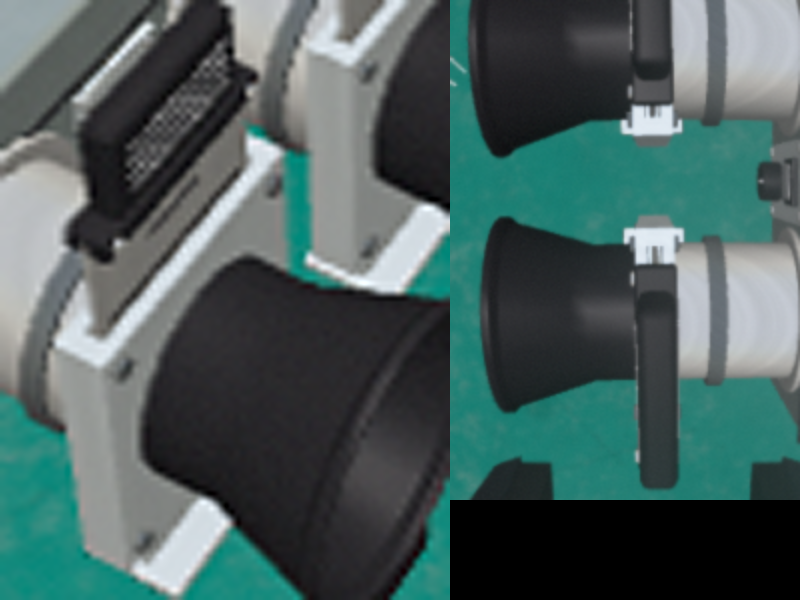

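```bash
python3 - <<'E'
from h import *
c=cal("scene");R=np.array(c["R"]);t=np.array(c["t"]);f=210/np.tan(np.radians(c["fov_y"]/2))
def pr(X):
    p=R@X+t;return np.array([f*p[0]/p[2]+c["cx"],f*p[1]/p[2]+c["cy"]])
th=np.radians(14);C=np.array([.469,.1485,0]);ex=np.array([np.cos(th),np.sin(th),0]);ey=np.array([-np.sin(th),np.cos(th),0]);ez=np.array([0,0,1])
cr=lambda X:np.round((pr(X)-[225,225])*6-[0,0],1)
for n,X in dict(frontL=C-.01*ex+.056*ey+.15*ez,frontR=C-.01*ex-.056*ey+.15*ez,bladeL150=C+.046*ey+.15*ez,bladeL190=C+.046*ey+.19*ez,line20=C+.17*ez,line20lo=C+.165*ez,bladeR150=C-.046*ey+.15*ez,pulltop=C+.24*ez).items(): print(n,cr(X))
s=sense()
g=lambda x,y,z:wz(s,180+(x-450)/2,20+y/2,z)
for z in(.26,.28): 
  p,q=g(656,292,z),g(659,487,z);print(z,p,q,np.linalg.norm(p-q),tool(s,(p+q)/2-s["eef_pos"]))
E
```

```text
frontL [ 96.2 363.3]
frontR [280.9 146.8]
bladeL150 [ 89.8 329.9]
bladeL190 [ 79.7 253.8]
line20 [165.2 201.1]
line20lo [166.1 210.7]
bladeR150 [242.4 153.7]
pulltop [152.1  59. ]
0.26 [0.49941902 0.03413445 0.26      ] [ 0.51882702 -0.03839208  0.26      ] 0.07507841022740189 [ 0.89027244  2.2986377  76.86246758]
0.28 [0.49840318 0.03751176 0.28      ] [ 0.51606806 -0.02850082  0.28      ] 0.06833526600754954 [ 7.78891439  2.07422333 56.86410685]
```

```bash
python3 -m pendant '[{"dx":4.5,"dy":2.2,"dz":0,"turn":0},{"dx":0,"dy":0,"dz":20,"turn":0},{"dx":0,"dy":0,"dz":0,"turn":0},{"dx":0,"dy":0,"dz":20,"turn":0},{"dx":0,"dy":0,"dz":0,"turn":0}]' 0 30
python3 -m pendant '[{"dx":0,"dy":0,"dz":8,"turn":0},{"dx":0,"dy":0,"dz":8,"turn":0},{"dx":0,"dy":0,"dz":8,"turn":0},{"dx":0,"dy":0,"dz":8,"turn":0},{"dx":0,"dy":0,"dz":0,"turn":0}]'
```

```text
clock: 7.92
eef_pos: [0.5077, -0.0, 0.2963]
eef_rot: [-1.937, -2.472, 0.002]
contact_force: [0.1, 0.7, 0.3]
grip_width: 0.002
clock: 8.55
eef_pos: [0.5078, -0.0003, 0.264]
eef_rot: [-1.937, -2.472, 0.001]
contact_force: [-0.6, -0.7, 0.4]
grip_width: 0.0008
```

```bash
python3 -m pendant '[{"dx":0,"dy":0,"dz":8,"turn":0},{"dx":0,"dy":0,"dz":8,"turn":0},{"dx":0,"dy":0,"dz":8,"turn":0},{"dx":0,"dy":0,"dz":8,"turn":0},{"dx":0,"dy":0,"dz":0,"turn":0}]'
```

```text
clock: 9.18
eef_pos: [0.5085, -0.0002, 0.2326]
eef_rot: [1.938, 2.472, 0.001]
contact_force: [0.0, 0.1, 0.5]
grip_width: 0.0008
```

```bash
python3 - <<'E'
from h import *
import cv2
b=read_camera("scene")["image"];a=read_camera("wrist")["image"]
o=np.zeros((600,800,3),np.uint8);o[:,:400]=cv2.resize(b[160:310,230:330],(400,600),interpolation=2);o[:400,400:]=cv2.resize(a[40:320,140:420],(400,400))
cv2.imwrite("pics/c6.png",o[:,:,::-1])
E
```

```text
(no output)
```

View pics/c6.png

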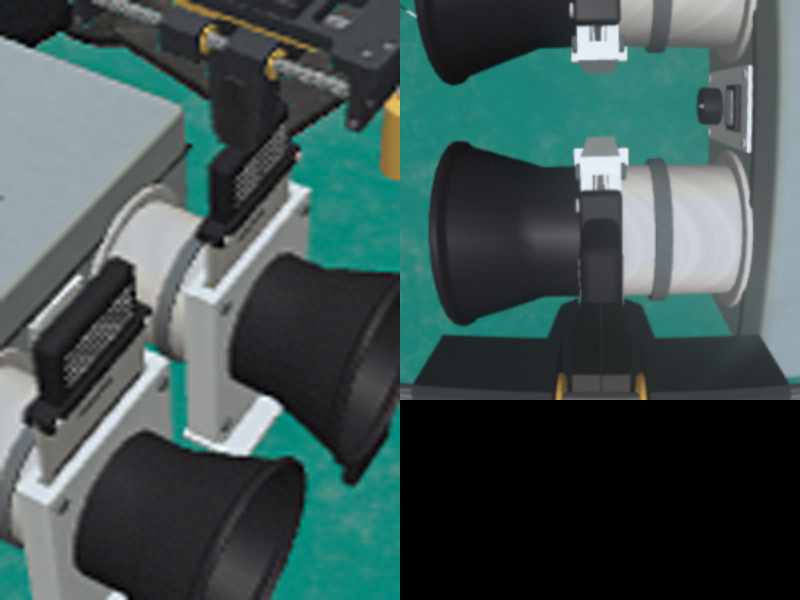

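The closed fingertips are on the pull (crop ~245,150) and b has come down to roughly 30 mm open. Gate a is unchanged. I'll keep pushing.

```bash
python3 -m pendant '[{"dx":0,"dy":0,"dz":8,"turn":0},{"dx":0,"dy":0,"dz":8,"turn":0},{"dx":0,"dy":0,"dz":8,"turn":0},{"dx":0,"dy":0,"dz":4,"turn":0},{"dx":0,"dy":0,"dz":0,"turn":0}]'
python3 -m pendant '[{"dx":0,"dy":0,"dz":3,"turn":0},{"dx":0,"dy":0,"dz":0,"turn":0}]'
```

```text
clock: 9.9
eef_pos: [0.5084, -0.0003, 0.2047]
eef_rot: [1.938, 2.472, 0.0]
contact_force: [0.8, 0.2, 1.2]
grip_width: 0.0005
clock: 10.15
eef_pos: [0.5084, -0.0002, 0.2019]
eef_rot: [1.938, 2.472, 0.0]
contact_force: [-1.6, -0.4, 3.9]
grip_width: 0.0001
```

```bash
python3 -m pendant '[{"dx":0,"dy":0,"dz":3,"turn":0},{"dx":0,"dy":0,"dz":0,"turn":0}]'
python3 -m pendant '[{"dx":0,"dy":0,"dz":2,"turn":0},{"dx":0,"dy":0,"dz":0,"turn":0}]'
```

```text
clock: 10.4
eef_pos: [0.5085, -0.0003, 0.2003]
eef_rot: [1.938, 2.472, -0.001]
contact_force: [-6.4, -0.9, 19.7]
grip_width: 0.0005
clock: 10.65
eef_pos: [0.5085, -0.0002, 0.2001]
eef_rot: [1.937, 2.471, -0.002]
contact_force: [-13.2, -2.1, 37.2]
grip_width: 0.0003
```

It has bottomed out at 0.200 m with the force at 37 N. Next I retreat and take a last look.

```bash
python3 -m pendant '[{"dx":0,"dy":0,"dz":-20,"turn":0},{"dx":0,"dy":0,"dz":-50,"turn":0},{"dx":0,"dy":0,"dz":-60,"turn":0},{"dx":-50,"dy":0,"dz":0,"turn":0},{"dx":-50,"dy":0,"dz":0,"turn":0}]'
python3 -m pendant '[{"dx":-50,"dy":-30,"dz":0,"turn":0},{"dx":0,"dy":0,"dz":0,"turn":0},{"dx":0,"dy":0,"dz":0,"turn":0}]'
python3 - <<'E'
from h import *
import cv2
b=read_camera("scene")["image"];a=read_camera("top")["image"]
o=np.zeros((600,800,3),np.uint8);o[:,:450]=cv2.resize(b[180:330,225:338],(450,600),interpolation=2);o[:263,450:]=cv2.resize(a,(350,263))
o[270:533,450:]=cv2.resize(b,(350,263));cv2.imwrite("pics/c7.png",o[:,:,::-1])
E
```

```text
clock: 11.28
eef_pos: [0.5327, -0.0984, 0.3275]
eef_rot: [1.935, 2.472, 0.001]
contact_force: [1.0, 0.6, 0.5]
grip_width: 0.0005
clock: 11.65
eef_pos: [0.5149, -0.1525, 0.3265]
eef_rot: [-1.938, -2.472, -0.001]
contact_force: [0.6, 1.4, 0.2]
grip_width: 0.0001
```

View pics/c7.png

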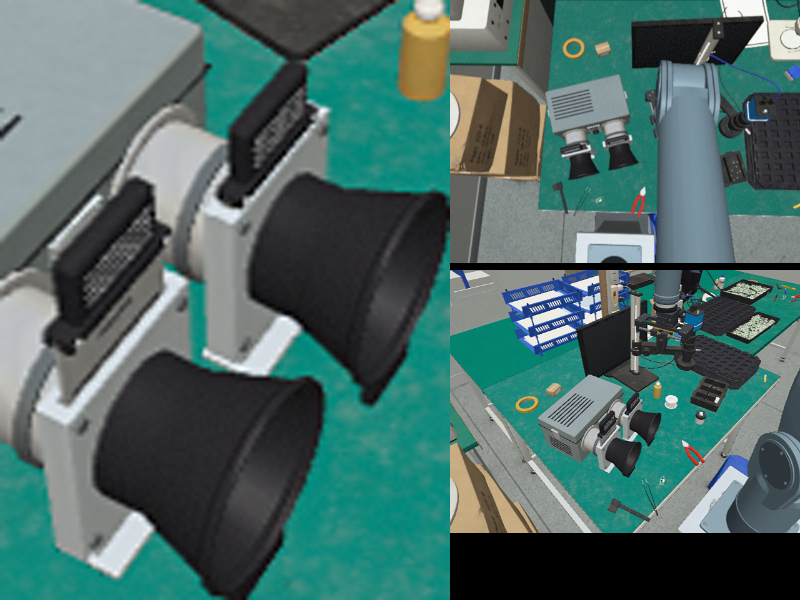

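```bash
python3 -c "
from workcell import *
print(sense()['contact_force'],close_job())"
```

```text
the job is handed in; nothing more can be done
[ 0.56537891  0.40540842 -0.22013933] None
```

The changeover is done and handed in at about 12 s. Gate a, the left one, is half open, and gate b was then pushed fully down.

- **Gate a:** I gripped the pull and raised it about 40.5 mm by the measured tool position. After release, the 20 mm scribed line sits where the projection puts it, to within about 2 mm. The long line itself could not be made out in the picture, because it lies right at the frame's top edge.
- **Gate b:** It started at roughly 65–70 mm open, a little less than fully open. I pushed it down with closed fingers until it stopped with the pull's top at 0.200 m, the shut height. The push force reached 37 N on the fingertips. The last picture shows its bar resting on the frame.
- **Bystanders:** The spool, flux bottle and jar look unmoved in the last picture. I judged this by eye and did not measure it.
- **Robot:** The arm ended clear of everything, with the force reading under 1 N.

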